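# Draw out the plug shuttle past its unmarked bolt

### The job

Draw the shuttle on the green slide bed all the way out by its orange pull bar, away from the black knob, until it is up against its end stop, so that the next plug lead can be loaded. The black knob works a cross bolt that locks the shuttle on one side and frees it on the other, and nothing shows which side is which: try the shuttle first, and if it stops after a few millimetres, slide the knob fully across to the other side and draw the shuttle out again. Do not disturb the glass jar standing beside the bed.

Things in the scene. Friction and masses are not known exactly. Their poses are not given: they have to be found in the camera images.
- handle (a point): centre of the shuttle's upright orange pull bar: 14 mm thick along its x, 44 mm long along its y, 44 mm high, top 93 mm above the table, the shuttle's flat top 25 mm below this point. Its x axis points level along the bed from the bar to the black knob; the shuttle is drawn out towards -x. The green bed, 230 x 100 mm, is fixed; its rails are 42 mm high
- knob (a point): centre of the cross bolt's black knob, 16 x 16 x 44 mm, on the shuttle 84 mm from the bar along the handle's x, same height and axes. It slides only along that y, from +15 mm (starts within 3 mm of this end) to -15 mm off the bar's middle. One end locks, the other frees; which is drawn anew and unseen. It changes over past two thirds, has 2 N friction, stays where left
- shuttle (a joint): how far the shuttle is drawn out, in m: 0 fully in, 0.08 fully out at its end stop; starts at 0 to 0.006. Free, it slides with about 2.5 N of friction and stays where it is left; locked, it stops dead at about 0.010
- jar: small glass jar of brass ferrules, 52 mm across and 58 mm high, standing loose on the table on the -y side of the bed; origin at the centre of its underside, z up. Leave it alone

How it is judged:
At the end, for the whole second after the job is handed in: The shuttle is drawn out to within 12 mm of its end stop (joint above 0.068 of 0.08 m) and at rest, and the jar stands upright (value of joint shuttle above 0.068 m and velocity of joint shuttle below 0.01 m/s and angle between jar's own z axis and vertical below 0.2 rad); the robot touches nothing.
It fails at once if the glass jar is pushed more than 25 mm from where it stood (distance of jar from where it was at the start of the episode above 0.025 m).
It also fails if it takes over 54 s, if anything falls off the work surface, if the arm or the gripper's body presses on something with over 40 N, if the wrist force passes 120 N, or if a joint passes its speed limit or range.

### The arm

A 6-joint arm with a two-finger parallel gripper is mounted at the origin on the work surface; the furniture and walls round the work are solid. World frame = base frame: x ahead of the robot, y to its left, z up, the work surface at z = 0. Lengths are in m, angles in rad, forces in N, time in s.
With the tool pointing down it reaches from about 0.35 to 0.775 m from the base axis. Payload 5.5 kg.
Tool frame: the origin (TCP) lies midway between the tips of the shut fingers; the grasp point (between the pads) lies 19 mm behind it; z points along the fingers, y is the line along which they close (so a half turn about z gives the same grasp; the last joint's range is limited). The gripper opens to 85 mm and grips with 20 to 120 N. Pads are 22 mm wide; open, the fingers measure 114 mm over their backs; the gripper's body (76 mm by 85 mm) begins 54 mm behind the grasp point. The pads swing forward as they close: fully open they stand 13 mm farther back than shut.
Start: joints at [-1.363, 0.313, 0.046, 1.304, 0, 1.431], TCP at [0.196, -0.541, 0.231] pointing down, gripper open.
Joint ranges: [-2.76, 2.76], [-0.86, 1.69], [-1.03, 1.26], [-2.2, 2.34], [-1.47, 1.5], [-3.14, 3.14]. Speed limits (rad/s): [2.57, 2.57, 3.14, 3.14, 3.14, 3.14].

### API

Orientations are given as a unit quaternion [w, x, y, z].
In Python, from workcell import env gives the robot as it stands.
- The arm moves only by the tool move_arm, never from a script. Its argument "targets" is a list of rows, each a list of 3 entries, a list of its own where there are three numbers: the shift along the tool's x, y, z in mm, then the turn, a rotation vector about the tool's x, y, z in units of 10 degrees (1.0 is 10 degrees), then the closure, from -1 (fully open) to 1 (shut). In form: [[[dx, dy, dz], [ax, ay, az], gripper], ...]. A call has 1 to 5 rows; each row is the pose to reach, as a shift and turn from the pose commanded when the call began, along the tool's axes at that moment; what a row does not reach only later rows make up. A row lasts 1/8 s, in which the tool goes at most 62.5 mm and 10.7 degrees, less where a joint would pass 70% of its speed; a pose out of reach is approached as far as the arm can. A call with a gripper value outside its range is refused whole. The fingers move at their own pace and stop on an object; "squeeze" is the grip in N (left out, the last holds). Time passes only in rows, so rows that repeat a pose let the fingers close. It gives the time, the measured TCP pose, the force, the opening and the grip force at its end, in the units of the state.
- env.get_state(): the state, without advancing time (a new reading comes with each control period).
- env.read_camera(name): name is "scene" or "top" or "wrist"; returns a dict with "pixels" (420x560x3 uint8, red, green, blue), "fovy" (degrees; the focal length in pixels is half the picture's height over the tangent of half this angle, whatever the lens; pixels are square), "cx", "cy" (the principal point, pixels), "dist_coeffs" ([k1, k2, p1, p2, k3] as OpenCV has them; the pictures are not rectified), "extrinsics" (4x4, takes a point from world to camera coordinates); the wrist camera has in their place "mount" (4x4, takes a point from camera to tool coordinates, whose origin is the TCP and whose axes are the flange's). Camera axes: x right, y up, looking along -z (the intrinsics and any distortion apply to the point x, -y, -z); pixel columns grow to the right and rows downward; lengths in m; the calibration is good to about 2 mm. A picture is of the moment at which its call begins: read the wrist's pose just before it. There is no depth.
- env.hand_in(): hands the job in; it is judged then, once.
Trained networks look in a picture, given as the dict that the camera call returned (one of the last four; its "shot" number tells which), for a name from the list of things; names that differ only in an ending like _2 or _b are one class to them, and where a whole thing is asked for, a point or a joint stands for the part that bears it (a point fixed in the world has none). Each returns a list of dicts, best first, with "confidence" (0 to 1); they miss things now and then, are a little off and sometimes report something else, mostly with a low value. They report only what shows in the picture. A call takes as long as a camera call.
- env.spot_in(thing, picture): "centre" ([x, y, z] in m, in world coordinates, good to about 4 mm: the middle of the surface that is visible of it).
- env.regions_of(thing, picture): "mask" (420x560 bool, what is visible of it).
- env.landmark_of(thing, picture): "centre" ([x, y, z] in m, in world coordinates, good to about 4 mm: a listed point, or the origin of a listed thing).
The state is a dict: "clock": time; "joint_pos": joint angles; "qvel": joint speeds; "tau": joint torques, N m; "tcp_pos": TCP position; "orientation": TCP orientation; "wrist_force": force on the tool from outside, world axes, zero at the start; "ft_torque": the same for the moment, N m; "finger_gap": finger opening in m; "grip_force": force on a finger pad.
Only numpy, scipy, OpenCV 4.12 (cv2) and the standard library are available. Lean on these libraries where they do the work, as an engineer would, in place of code of your own. Each camera call takes 0.05 s, during which the arm holds its last target. There are 200 camera calls.

## Working session

There is one attempt and no reset: what is moved stays moved. The work goes in short steps, Python scripts to look and compute and a tool call to move; the robot and the scene stay as the last step left them, time stands still between calls to the robot, and variables do not carry over. Pictures are saved under pics/ and viewed, at most 10 in all, crops included, and the job is handed in when it is done.

Besides the shell and the picture viewer there is one more tool, called after "Call:" in YAML: its name, and indented under it one key for each argument. move_arm: Moves the arm, as the interface text tells. Its arguments: {"type":"object","properties":{"targets":{"type":"array","items":{"type":"array"}},"squeeze":{"type":"number"}},"required":["targets"]}

```bash
mkdir -p pics; cat > h.py <<'E'
from workcell import env
import numpy as np, cv2
from scipy.spatial.transform import Rotation as R
np.set_printoptions(precision=4,suppress=True)
def look(cams,things):
    out={}
    for c in cams:
        p=env.read_camera(c); out[c]=p
        for t in things:
            r=env.landmark_of(t,p)
            print(c,t,[(np.array(d["centre"]).round(4).tolist(),round(d["confidence"],2)) for d in r[:2]])
    return out
def tool():
    s=env.get_state(); q=s["orientation"]; return s,np.array(s["tcp_pos"]),R.from_quat([q[1],q[2],q[3],q[0]])
E
python3 - <<'E'
from h import *
o=look(["scene","top"],["handle","knob","jar"])
a=np.hstack([cv2.resize(o[c]["pixels"],(400,300)) for c in o])
cv2.imwrite("pics/a.png",a[:,:,::-1])
s,p,r=tool(); print(s); print(r.as_matrix())
E
```

```text
scene handle [([0.4824, 0.3458, 0.0708], 0.67)]
scene knob [([0.5622, 0.3702, 0.0692], 0.52)]
scene jar [([0.3891, 0.2276, -0.0042], 0.85)]
top handle [([0.4808, 0.3405, 0.07], 0.7)]
top knob [([0.562, 0.3724, 0.0744], 0.59), ([0.4818, 0.3433, 0.0688], 0.25)]
top jar [([0.395, 0.2266, -0.0023], 0.91)]
{'clock': 0.4, 'joint_pos': array([-1.3626,  0.3133,  0.0459,  1.3036, -0.    ,  1.4312]), 'qvel': array([ 0.0001, -0.0017,  0.0002,  0.0007, -0.0021,  0.0002]), 'tau': array([ -0.0009, -47.9892,  29.8394,   0.0049,  -0.0001,  -0.    ]), 'tcp_pos': array([ 0.196 , -0.5405,  0.2312]), 'orientation': array([-0.0001,  0.9849,  0.173 , -0.    ]), 'wrist_force': array([ 0.6114, -0.1766,  0.2984]), 'ft_torque': array([-0.0179, -0.0071,  0.0099]), 'grip_force': 0.0, 'finger_gap': 0.08539470778358374}
[[ 0.9401  0.3408 -0.    ]
 [ 0.3408 -0.9401  0.0002]
 [ 0.     -0.0002 -1.    ]]
```

View pics/a.png

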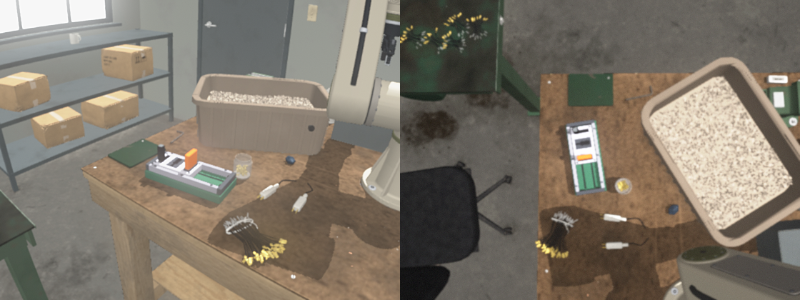

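The scene view shows the bed at left with its black knob and orange bar, and the jar behind it. A tall bin stands between the arm's start pose and the bed. I'll triangulate the bin rim to choose a safe height.

```bash
cat >> h.py <<'E'
def ray(p,uv):
    f=210/np.tan(np.radians(p["fovy"])/2); K=np.array([[f,0,p["cx"]],[0,f,p["cy"]],[0,0,1]])
    n=cv2.undistortPoints(np.array([[uv]],float),K,np.array(p["dist_coeffs"],float))[0,0]
    E=np.array(p["extrinsics"]); d=E[:3,:3].T@np.array([n[0],-n[1],-1]); return -E[:3,:3].T@E[:3,3],d/np.linalg.norm(d)
def tri(a,b):
    (o1,d1),(o2,d2)=a,b; A=np.c_[d1,-d2]; t=np.linalg.lstsq(A,o2-o1,rcond=None)[0]
    x,y=o1+t[0]*d1,o2+t[1]*d2; return (x+y)/2,np.linalg.norm(x-y)
E
python3 - <<'E'
from h import *
S=env.read_camera("scene");T=env.read_camera("top")
k=1.4
for s,t in [((199,80),(645,113)),((326,93),(727,246)),((203,75),(645,110))]:
    print(tri(ray(S,(s[0]*k,s[1]*k)),ray(T,((t[0]-400)*k,t[1]*k))))
for t in [(645,113),(727,246),(735,58),(825,190)]:
    o,d=ray(T,((t[0]-400)*k,t[1]*k)); print(o+d*(0.23-o[2])/d[2])
s,p,r=tool()
for yaw in (10.4,):
    pass
E
```

```text
(array([0.5831, 0.1839, 0.2246]), np.float64(0.005246688345979707))
(array([ 0.2627, -0.0079,  0.216 ]), np.float64(0.01594527783438629))
(array([0.5804, 0.1816, 0.2406]), np.float64(0.010374999759486019))
[0.5797 0.1831 0.23  ]
[ 0.2584 -0.0059  0.23  ]
[ 0.7199 -0.0464  0.23  ]
[ 0.389  -0.2487  0.23  ]
```

Call:
move_arm:
  targets:
    - [[0,0,-60],[0,0,-1],1]
    - [[0,0,-90],[0,0,-2],1]
    - [[45,-40,-90],[0,0,-3],1]
    - [[89,-80,-90],[0,0,-4],1]
    - [[133,-120,-90],[0,0,-5],1]

```text
clock: 1.12
tcp_pos: [0.2807, -0.3811, 0.3214]
orientation: [0.0, 0.818, 0.575, 0.0]
wrist_force: [1.3, 0.2, -0.6]
finger_gap: -0.0
grip_force: 0.0
```

Call:
move_arm:
  targets:
    - [[60,7,0],[0,0,-1],1]
    - [[120,14,0],[0,0,-2],1]
    - [[180,21,0],[0,0,-3.05],1]
    - [[240,28,0],[0,0,-3.05],1]
    - [[300,35,0],[0,0,-3.05],1]

```text
clock: 1.75
tcp_pos: [0.4166, -0.1109, 0.3217]
orientation: [0.001, 0.64, 0.768, 0.0]
wrist_force: [1.1, -0.3, 1.1]
finger_gap: -0.0005
grip_force: 0.0
```

Call:
move_arm:
  targets:
    - [[55,22,0],[0,0,0],1]
    - [[110,44,0],[0,0,0],1]
    - [[165,66,0],[0,0,0],1]
    - [[220,88,0],[0,0,0],1]
    - [[275,110,0],[0,0,0],1]

```text
clock: 2.38
tcp_pos: [0.4745, 0.1797, 0.3216]
orientation: [0.0, 0.64, 0.769, 0.0]
wrist_force: [0.8, -0.1, -0.4]
finger_gap: -0.0004
grip_force: 0.0
```

Call:
move_arm:
  targets:
    - [[55,22,0],[0,0,0],1]
    - [[110,44,30],[0,0,0],1]
    - [[150,58,50],[0,0,0],1]
    - [[150,58,90],[0,0,0],1]
    - [[150,58,90],[0,0,0],1]

```text
clock: 3.0
tcp_pos: [0.502, 0.3352, 0.2276]
orientation: [-0.001, 0.639, 0.769, -0.004]
wrist_force: [-0.3, -0.6, 0.5]
finger_gap: 0.0001
grip_force: 0.0
```

```bash
python3 - <<'E'
from h import *
s,p,r=tool(); print(p,r.as_matrix(),s["wrist_force"],s["joint_pos"])
o=look(["wrist","top","scene"],["handle","knob","jar"])
cv2.imwrite("pics/b.png",o["wrist"]["pixels"][:,:,::-1])
E
```

```text
[0.502  0.3352 0.2276] [[-0.1821  0.9833 -0.0068]
 [ 0.9833  0.1821 -0.0036]
 [-0.0023 -0.0073 -1.    ]] [-0.2836 -0.627   0.4878] [ 0.456   0.3774  0.1287  1.3298 -0.0002  1.8437]
wrist handle [([0.4787, 0.3413, 0.0703], 0.96)]
wrist knob [([0.5603, 0.3718, 0.0678], 0.91), ([0.3954, 0.2243, 0.0021], 0.4)]
wrist jar [([0.3977, 0.2239, 0.0009], 0.9)]
top handle []
top knob []
top jar []
scene handle [([0.4801, 0.348, 0.0716], 0.8), ([0.5638, 0.3712, 0.0682], 0.42)]
scene knob [([0.5627, 0.3725, 0.0686], 0.54)]
scene jar [([0.3924, 0.2278, 0.0002], 0.88)]
```

View pics/b.png

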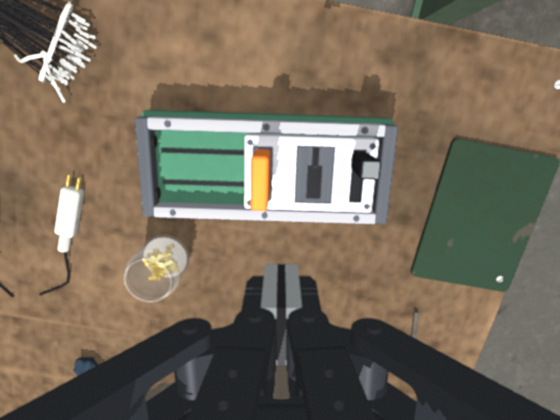

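Close up, the bed is about 2° off the tool axes. The orange bar is at (260,182) and the knob is at (370,170), on the +y side. The jar is at (160,265). I'll lower the shut fingers between the bar and the knob.

Call:
move_arm:
  targets:
    - [[9,15,40],[0,0,0],1]
    - [[9,15,90],[0,0,0],1]
    - [[9,15,140],[0,0,0],1]
    - [[9,15,163],[0,0,0],1]
    - [[9,15,163],[0,0,0],1]

```text
clock: 4.22
tcp_pos: [0.5156, 0.3464, 0.0659]
orientation: [-0.001, 0.64, 0.768, -0.002]
wrist_force: [0.4, -0.2, -0.3]
finger_gap: -0.0001
grip_force: 0.0
```

Call:
move_arm:
  targets:
    - [[0,-6,0],[0,0,0],1]
    - [[0,-12,0],[0,0,0],1]
    - [[0,-15,0],[0,0,0],1]
    - [[0,-18,0],[0,0,0],1]
    - [[0,-18,0],[0,0,0],1]

```text
clock: 4.85
tcp_pos: [0.5005, 0.3444, 0.0692]
orientation: [0.001, 0.64, 0.768, 0.001]
wrist_force: [1.6, 1.0, 1.7]
finger_gap: -0.0003
grip_force: 1.1
```

Call:
move_arm:
  targets:
    - [[0,-3,0],[0,0,0],1]
    - [[0,-6,0],[0,0,0],1]
    - [[0,-9,0],[0,0,0],1]
    - [[0,-9,0],[0,0,0],1]

```text
clock: 5.35
tcp_pos: [0.4932, 0.3429, 0.0685]
orientation: [0.001, 0.64, 0.768, 0.002]
wrist_force: [8.5, 2.4, -1.6]
finger_gap: -0.0003
grip_force: 4.3
```

Call:
move_arm:
  targets:
    - [[0,-3,0],[0,0,0],1]
    - [[0,-6,0],[0,0,0],1]
    - [[0,-6,0],[0,0,0],1]

```text
clock: 5.72
tcp_pos: [0.493, 0.3429, 0.0688]
orientation: [0.005, 0.641, 0.768, 0.006]
wrist_force: [23.0, 4.8, -13.5]
finger_gap: 0.0001
grip_force: 11.3
```

The shuttle is locked: it stopped dead with 23 N. I'll back off, lift, and look for the knob.

Call:
move_arm:
  targets:
    - [[0,12,0],[0,0,0],1]
    - [[0,20,-20],[0,0,0],1]
    - [[0,20,-70],[0,0,0],1]
    - [[0,20,-120],[0,0,0],1]
    - [[0,20,-120],[0,0,0],1]

```text
clock: 6.35
tcp_pos: [0.5056, 0.3457, 0.1922]
orientation: [0.001, 0.64, 0.769, 0.002]
wrist_force: [0.9, 0.2, -0.4]
finger_gap: -0.0
grip_force: 0.0
```

```bash
python3 - <<'E'
from h import *
s,p,r=tool(); print(p,s["wrist_force"])
for i in range(2): o=look(["wrist","scene"],["handle","knob","jar"])
cv2.imwrite("pics/c.png",o["wrist"]["pixels"][:,:,::-1])
E
```

```text
[0.5056 0.3457 0.1922] [ 0.8758  0.221  -0.3602]
wrist handle []
wrist knob [([0.5545, 0.3697, 0.0693], 0.74)]
wrist jar [([0.395, 0.2255, 0.0011], 0.56)]
scene handle [([0.4715, 0.3468, 0.0708], 0.96)]
scene knob [([0.5532, 0.3712, 0.0696], 0.74)]
scene jar [([0.3935, 0.229, -0.0016], 0.72)]
wrist handle [([0.469, 0.3383, 0.0719], 0.63)]
wrist knob [([0.5539, 0.3697, 0.0707], 0.79)]
wrist jar [([0.3965, 0.2263, 0.0007], 0.87)]
scene handle []
scene knob [([0.5548, 0.3693, 0.0665], 0.58)]
scene jar [([0.392, 0.231, -0.003], 0.56)]
```

View pics/c.png

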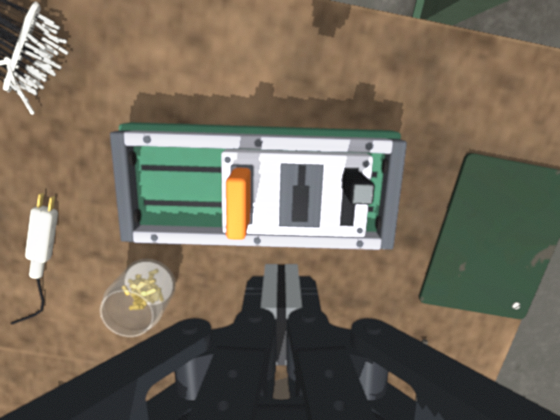

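Call:
move_arm:
  targets:
    - [[25,27,0],[0,0,0],1]
    - [[49,53,0],[0,0,0],1]
    - [[49,53,60],[0,0,0],1]
    - [[49,53,110],[0,0,0],1]
    - [[49,53,120],[0,0,0],1]

```text
clock: 7.78
tcp_pos: [0.5451, 0.4011, 0.064]
orientation: [-0.001, 0.64, 0.768, -0.004]
wrist_force: [-0.6, -1.0, 0.3]
finger_gap: 0.0
grip_force: 0.0
```

Call:
move_arm:
  targets:
    - [[-6,0,0],[0,0,0],1]
    - [[-12,0,0],[0,0,0],1]
    - [[-18,0,0],[0,0,0],1]
    - [[-24,0,0],[0,0,0],1]
    - [[-30,0,0],[0,0,0],1]

```text
clock: 8.4
tcp_pos: [0.554, 0.3733, 0.0694]
orientation: [0.0, 0.64, 0.768, 0.001]
wrist_force: [-0.1, 3.3, 3.0]
finger_gap: -0.0001
grip_force: 1.3
```

Call:
move_arm:
  targets:
    - [[-4,0,0],[0,0,0],1]
    - [[-8,0,0],[0,0,0],1]
    - [[-11,0,0],[0,0,0],1]
    - [[-11,0,0],[0,0,0],1]

```text
clock: 8.9
tcp_pos: [0.5551, 0.3617, 0.0678]
orientation: [0.0, 0.64, 0.768, -0.001]
wrist_force: [0.0, 0.3, 0.3]
finger_gap: 0.0002
grip_force: 0.2
```

Call:
move_arm:
  targets:
    - [[-3,0,0],[0,0,0],1]
    - [[-6,0,0],[0,0,0],1]
    - [[-6,0,0],[0,0,0],1]

```text
clock: 9.28
tcp_pos: [0.5555, 0.3591, 0.068]
orientation: [-0.002, 0.639, 0.769, 0.002]
wrist_force: [-1.4, 10.6, -1.6]
finger_gap: -0.0004
grip_force: 5.3
```

Call:
move_arm:
  targets:
    - [[-3,0,0],[0,0,0],1]
    - [[-5,0,0],[0,0,0],1]
    - [[-5,0,0],[0,0,0],1]

```text
clock: 9.65
tcp_pos: [0.5555, 0.3586, 0.0682]
orientation: [-0.005, 0.638, 0.77, 0.004]
wrist_force: [-4.7, 22.5, -3.5]
finger_gap: 0.0
grip_force: 11.6
```

The knob has hit its far end stop. Next I'll move back to the bar.

Call:
move_arm:
  targets:
    - [[18,0,0],[0,0,0],1]
    - [[18,0,-50],[0,0,0],1]
    - [[10,-45,-50],[0,0,0],1]
    - [[5,-50,-40],[0,0,0],1]
    - [[5,-50,0],[0,0,0],1]

```text
clock: 10.28
tcp_pos: [0.509, 0.3476, 0.0699]
orientation: [0.002, 0.64, 0.768, 0.002]
wrist_force: [0.8, -0.1, -0.7]
finger_gap: -0.0004
grip_force: 0.0
```

Call:
move_arm:
  targets:
    - [[0,-6,0],[0,0,0],1]
    - [[0,-12,0],[0,0,0],1]
    - [[1,-18,0],[0,0,0],1]
    - [[1,-24,0],[0,0,0],1]
    - [[1,-27,0],[0,0,0],1]

```text
clock: 10.9
tcp_pos: [0.4811, 0.3439, 0.0694]
orientation: [0.001, 0.64, 0.768, 0.001]
wrist_force: [2.0, -0.3, 1.0]
finger_gap: 0.0002
grip_force: 1.3
```

It's free now, so I'll keep drawing it out.

Call:
move_arm:
  targets:
    - [[0,-9,0],[0,0,0],1]
    - [[0,-18,0],[0,0,0],1]
    - [[0,-27,0],[0,0,0],1]
    - [[0,-36,0],[0,0,0],1]
    - [[0,-44,0],[0,0,0],1]

```text
clock: 11.52
tcp_pos: [0.4363, 0.3356, 0.0681]
orientation: [-0.0, 0.64, 0.769, -0.0]
wrist_force: [2.3, 2.9, 0.9]
finger_gap: -0.0001
grip_force: 1.4
```

Call:
move_arm:
  targets:
    - [[0,-5,0],[0,0,0],1]
    - [[0,-10,0],[0,0,0],1]
    - [[0,-14,0],[0,0,0],1]
    - [[0,-17,0],[0,0,0],1]
    - [[0,-17,0],[0,0,0],1]

```text
clock: 12.15
tcp_pos: [0.424, 0.3331, 0.0684]
orientation: [0.002, 0.64, 0.768, 0.002]
wrist_force: [11.1, 2.9, -8.0]
finger_gap: 0.0002
grip_force: 5.8
```

The TCP stopped at x = 0.424, which is where I predicted the end stop, and the force is rising. I'll back off, lift clear and check.

Call:
move_arm:
  targets:
    - [[0,10,0],[0,0,0],1]
    - [[0,20,0],[0,0,0],1]
    - [[0,20,-50],[0,0,0],1]
    - [[0,20,-100],[0,0,0],1]
    - [[0,20,-130],[0,0,0],1]

```text
clock: 12.78
tcp_pos: [0.4406, 0.3361, 0.2006]
orientation: [0.0, 0.64, 0.768, 0.0]
wrist_force: [-0.4, 0.4, 0.4]
finger_gap: 0.0002
grip_force: 0.0
```

```bash
python3 - <<'E'
from h import *
s,p,r=tool(); print(p,s["wrist_force"])
o=look(["wrist","scene"],["handle","knob","jar"])
cv2.imwrite("pics/d.png",o["wrist"]["pixels"][:,:,::-1])
E
```

```text
[0.4406 0.3361 0.2006] [-0.4313  0.3776  0.4105]
wrist handle [([0.4001, 0.3292, 0.0733], 0.69)]
wrist knob [([0.4877, 0.3295, 0.0708], 0.78), ([0.4022, 0.3293, 0.0718], 0.27)]
wrist jar [([0.397, 0.2255, 0.0014], 0.78)]
scene handle [([0.4036, 0.3363, 0.0725], 0.91)]
scene knob [([0.491, 0.3287, 0.0671], 0.81)]
scene jar [([0.3921, 0.2283, -0.0004], 0.96)]
```

View pics/d.png

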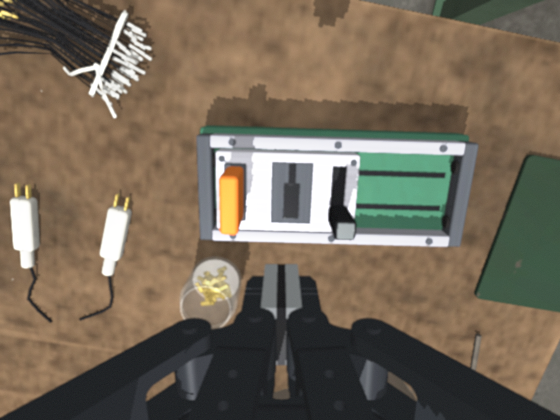

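The shuttle is at the left end of the bed, with the bar at (231,200). The knob has crossed over to (343,228), the jar hasn't moved (about (210,290)), and the gripper is clear.

```bash
python3 -c "
from workcell import env
print(env.hand_in())"
```

```text
the job is handed in; nothing more can be done
None
```

The shuttle is drawn out against its end stop after I slid the knob across to unlock it; the jar stands where it was, the gripper is clear, and the job is handed in (no verdict was returned).

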